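# Set the stop screw of the craft press over a setting block

## Robot

A 7-joint arm with a two-finger parallel gripper is mounted at the origin on the work surface. World frame = base frame: x ahead of the robot, y to its left, z up, the work surface at z = 0. Lengths are in m, angles in rad, forces in N, time in s.
With the tool pointing down it reaches from about 0.425 to 0.875 m from the base axis. Payload 8.4 kg.
Tool frame: the origin (TCP) lies midway between the tips of the shut fingers; the grasp point (between the pads) lies 19 mm behind it; z points along the fingers, y is the direction in which the jaws open and shut (so a half turn about z gives the same grasp; the last joint's range is limited). The gripper opens to 87 mm and grips with 3 to 60 N. Pads are 19 mm wide; open, the fingers measure 117 mm over their backs; the gripper's body (75 mm by 190 mm) begins 51 mm behind the grasp point.
Start: joints at [1.162, 0.333, 0.04, 1.465, -0.013, 1.343, -0.059], TCP at [0.198, -0.619, 0.187] pointing down, gripper open.
Joint ranges: [-2.58, 2.58], [-0.38, 2.09], [-1.3, 1.39], [0.25, 2.4], [-1.5, 4.64], [0.08, 2.09], [-2.65, 2.65]. Speed limits (rad/s): [2.22, 2.22, 2.79, 2.79, 3.14, 3.14, 3.14].

## Interface

Orientations are given as a 3x3 rotation matrix whose columns are the frame's x, y, z axes.
In Python, from plant import * gives the robot as it stands.
- The arm moves only by the tool send_rows, never from a script. Its argument "motion" is a list of rows, each a list of 3 entries, a list of its own where there are three numbers: the turn, a rotation vector about the tool's x, y, z in units of 6 degrees (1.0 is 6 degrees), then the shift along the tool's x, y, z in units of 30 mm (1.0 is 30 mm), then the gripper command: -1 is fully open, 1 is shut, values between are in proportion. A call has 1 to 10 rows; each row is the pose to reach, as a shift and turn from the pose commanded when the call began, along the tool's axes at that moment; what a row does not reach only later rows make up. A row lasts 1/10 s, in which the tool goes at most 50 mm and 8.59 degrees, less where a joint would pass 70% of its speed; a pose out of reach is approached as far as the arm can. A call with a gripper value outside its range is refused whole. The fingers move at their own pace and stop on an object; "newtons" is the grip in N (left out, the last holds). Time passes only in rows, so rows that repeat a pose let the fingers close. It gives the time, the measured TCP pose, the force and the opening at its end, in the units of the state.
- get_state(): the state, without advancing time (a new reading comes with each control period).
- read_camera(name): name is "side" or "top" or "wrist"; returns the picture (480x640x3 uint8, red, green, blue); there is no depth.
- camera_model(name): a dict with "K" (3x3 intrinsics, pixels), "R" (3x3) and "t" (3): a world point X has camera coordinates R X + t. Camera axes: x right, y down, z forward; pixel columns grow to the right and rows downward; lengths in m; the calibration is good to about 2 mm. The wrist camera is an equidistant fisheye: a pixel r from the principal point sees the ray r / f radians off the axis. A picture is of the moment at which its call begins: read the wrist's pose just before it. camera_model takes no time and is no camera call; for the wrist camera it gives the pose at the moment of the call.
- sign_off(): hands the job in, once; it reports no verdict.
Trained networks look in the newest picture that a camera, given by its name, has taken for a name from the list of things; names that differ only in an ending like _2 or _b are one class to them, and where a whole thing is asked for, a point or a joint stands for the part that bears it (a point fixed in the world has none). Each returns a list of dicts, best first, with "confidence" (0 to 1); they miss things now and then, are a little off and sometimes report something else, mostly with a low value. They report only what shows in the picture. A call takes as long as a camera call. They do not tell look-alikes from the thing itself.
- masks_of(camera, name): "pixels" (480x640 bool, what is visible of it).
- mark_of(camera, name): "xyz" ([x, y, z] in m, in world coordinates, good to about 4 mm: a listed point, or the origin of a listed thing).
The state is a dict: "time": time; "joints": joint angles; "qvel": joint speeds; "joint_torque": joint torques, N m; "eef_pos": TCP position; "tcp_rot": TCP orientation; "contact_force": force on the tool from outside, world axes, zero at the start; "torque": the same for the moment, N m; "width": opening from 0.0 (shut) to 1.0 (fully open).
Only numpy, scipy, OpenCV 4.12 (cv2) and the standard library are available. Lean on these libraries where they do the work, as an engineer would, in place of code of your own. Each camera call takes 0.05 s, during which the arm holds its last target. There are 200 camera calls.

## Task

Take the driver from its wooden stand, seat it in the square socket of the press's stop screw and turn the screw down until the setting block just drags beneath the stop: sliding it along its fences should take a light pull of about 6 N, not slide loose and not be pinched. Feel this by sliding the block by its tab while the stop bears on it, and correct the screw with the driver if need be. Leave the driver standing in the screw and the block under the stop, and never screw the stop hard down, touch the screw with the fingers or disturb the things lying around.

Things in the scene. Friction and masses are not known exactly. Their poses are not given: they have to be found in the camera images.
- bed: Green steel bed plate of a small hand press, 260 x 120 x 12 mm, fixed to the table. Origin: underside, exactly below the stop screw's axis; it reaches 165 mm in front of it (-x) and 95 mm behind (+x). z up. Two steel fences along x, 10 mm high, 35 mm apart, from x -60 to +50 mm, guide the setting block, which slides along the bed's x only.
- stop_arm: Green column with overhanging arm, fixed on the bed, carrying the stop screw. Origin: on the bed's top face, on the screw's axis; axes as the bed. Column 60 mm wide, 90 mm high, from 55 mm behind the axis; arm 48 mm wide, 62 to 84 mm above the bed's top face, front end 22 mm before the axis. Under it hangs the stop foot, 16 mm across, sprung; it does not turn.
- screw: Stop screw's square steel head, 30 x 30 x 20 mm, origin at its underside on the axis. Clockwise from above lowers the foot 24 mm a turn (3.8 mm per rad), at most 3.6 rad from the start (0.5 rad up). At the start the foot clears the block by 1.5 to 8 mm, different every time and not measured: it must be felt. Bearing on the block, its spring adds 3.5 N per mm.
- screw_socket (a point): Centre of the mouth of the square socket in the screw's head, 104 mm above the bed's top face. The head turns in place, keeps its height, and stays where it is left (about 0.1 N m turns it). Socket 12 mm square, 16 mm deep, mouth chamfered 2 mm; its sides lie along this point's x and y, which turn with the screw (at the start along the bed's x and y). z up.
- driver_grip (a point): Centre of the wooden handle of the driver (about 120 g), standing bit down in its stand. Handle 26 x 26 mm square, 56 mm high (28 mm above and below this point), flats along x and y. Below it a 15 mm round shank, 14 mm long, then a 10 mm square steel bit, 26 mm long, its end tapered over 5 mm to 6 mm, flats along x and y too. z up. The driver stands by itself in the screw's socket.
- driver_tip (a point): Centre of the end face of the driver's square bit, 68 mm below driver_grip. Fully seated it is 16 mm below screw_socket.
- stand: Wooden stand of the driver, a block 60 x 60 x 40 mm fixed to the table, with a 12 mm square hole 22 mm deep in its top; the driver's tip stands 18 mm above the table. Origin at the centre of its underside. It is left or right of the press.
- block_tab (a point): Grasp point on the upright tab of the aluminium setting block (200 g): tab 30 mm long (x), 14 mm thick (y), this point 16 mm below its top and 26 mm above the block's underside. The block's head lies 110 mm from here towards +x, under the stop; a tongue 14 mm wide and 10 mm high joins them. The block lies on the bed between the fences.
- block: The setting block: origin at the centre of the underside of its head (70 x 32 x 22 mm high); x from tab to head, z up. Keep it within 25 mm of the screw's axis to stay under the foot (start: 4 mm to the front to 8 mm to the rear). Its drag is about 0.6 x the foot's force plus 0.6 x the load on the bed: the foot's force, its weight of 2 N and what the hand presses down (or less what it lifts).
- cup: Yellow plastic cup, 70 mm wide, 85 mm high; origin under its centre. Bystander; it is on the side of the press where the stand is not.
- jar: Clear jar with screw lid, 56 mm wide, 75 mm high; origin under its centre. Bystander.
- slice: Wooden disc cut from a branch, 84 mm wide, 11 mm thick, flat on the table; origin under its centre. Bystander.
- stamp: Wooden hand stamp, 50 x 35 mm foot with a turned knob, 51 mm high; origin under its centre. Bystander.
Things that resemble listed ones, but are neither listed nor needed, are in the scene too. What is shaped like the part that bears driver_grip but green is not meant. There is more than one size of the block; the job needs the smaller.

How it is judged:
By the outcome, as a careful person would: the job done as asked, in the order asked, and still so for the second after the job is handed in, with the robot touching nothing.
It also fails if it takes over 72 s, if anything falls off the work surface, if the arm or the gripper's body presses on something with over 40 N, if the wrist force passes 120 N, or if a joint passes its speed limit or range.

## Working session

There is one attempt and no reset: what is moved stays moved. The work goes in short steps, Python scripts to look and compute and a tool call to move; the robot and the scene stay as the last step left them, time stands still between calls to the robot, and variables do not carry over. Pictures are saved under pics/ and viewed, about 8 in all and at most 12, crops included, and the job is handed in when it is done.

Besides the shell and the picture viewer there is one more tool, called after "Call:" as a command line: name --argument value ..., lists and objects as JSON in quotes. send_rows: Moves the arm, as the interface text tells. Its arguments: {"type":"object","properties":{"motion":{"type":"array"},"newtons":{"type":"number"}},"required":["motion"]}

```bash
mkdir -p pics; ls; python3 - <<'E'
from plant import *
import cv2,numpy as np
s=get_state();print(s['time'],s['eef_pos'],s['tcp_rot'],s['width'],s['contact_force'])
for c in("side","top"):
    im=read_camera(c);cv2.imwrite(f"pics/{c}0.png",im[:,:,::-1])
    m=camera_model(c);print(c,m['K'].tolist() if hasattr(m['K'],'tolist') else m['K'],np.round(m['R'],3).tolist(),np.round(m['t'],3))
    for n in("bed","stop_arm","screw","screw_socket","driver_grip","driver_tip","stand","block_tab","block","cup","jar","slice","stamp"):
        print(c,n,[(np.round(d['xyz'],3).tolist(),round(d['confidence'],2)) for d in mark_of(c,n)[:4]])
print(get_state()['time'])
E
```

```text
pics
0.0 [ 0.19795421 -0.61857622  0.18636885] [[ 9.52413410e-01  3.04808703e-01 -5.92145434e-04]
 [ 3.04809257e-01 -9.52412269e-01  1.47868185e-03]
 [-1.13251480e-04 -1.58880783e-03 -9.99998731e-01]] 0.9972303243754674 [ 0.76777607 -0.66517025  0.52588358]
side [[480.99169997345564, 0.0, 319.05037190966317], [0.0, 480.99169997345564, 242.2819089924783], [0.0, 0.0, 1.0]] [[-0.959, -0.283, -0.003], [-0.164, 0.563, -0.81], [0.231, -0.777, -0.586]] [0.459 0.146 0.888]
side bed [([0.588, -0.057, 0.002], 0.79)]
side stop_arm [([0.588, -0.056, 0.012], 0.61)]
side screw [([0.588, -0.052, 0.012], 0.59)]
side screw_socket [([0.592, -0.059, 0.115], 0.61), ([0.488, 0.284, 0.086], 0.18)]
side driver_grip [([0.488, 0.288, 0.084], 0.92), ([0.474, 0.371, 0.066], 0.88), ([0.521, 0.194, 0.065], 0.62)]
side driver_tip [([0.488, 0.278, 0.015], 0.93), ([0.472, 0.371, 0.002], 0.83), ([0.516, 0.196, 0.001], 0.59)]
side stand [([0.491, 0.283, -0.003], 0.88)]
side block_tab [([0.479, -0.071, 0.034], 0.92), ([0.272, 0.285, 0.034], 0.57)]
side block [([0.309, 0.147, 0.003], 0.89), ([0.587, -0.057, 0.016], 0.7
[... 536 characters left out ...]
 [([0.592, -0.055, 0.015], 0.94), ([0.59, -0.056, 0.0], 0.41)]
top screw [([0.592, -0.056, 0.092], 0.66)]
top screw_socket [([0.59, -0.058, 0.116], 0.5)]
top driver_grip [([0.49, 0.28, 0.084], 0.84), ([0.475, 0.368, 0.072], 0.62)]
top driver_tip [([0.476, 0.37, 0.0], 0.5), ([0.44, -0.281, 0.001], 0.21)]
top stand [([0.494, 0.281, -0.001], 0.8)]
top block_tab [([0.477, -0.065, 0.038], 0.82), ([0.276, 0.283, 0.032], 0.82), ([0.593, -0.057, 0.095], 0.31)]
top block [([0.584, -0.061, 0.013], 0.95), ([0.312, 0.148, 0.001], 0.86)]
top cup [([0.441, -0.284, 0.002], 0.73)]
top jar [([0.617, 0.28, 0.001], 0.82)]
top slice [([0.639, -0.272, 0.002], 0.64)]
top stamp [([0.313, -0.318, 0.001], 0.82)]
1.4
```

View both.

View pics/side0.png

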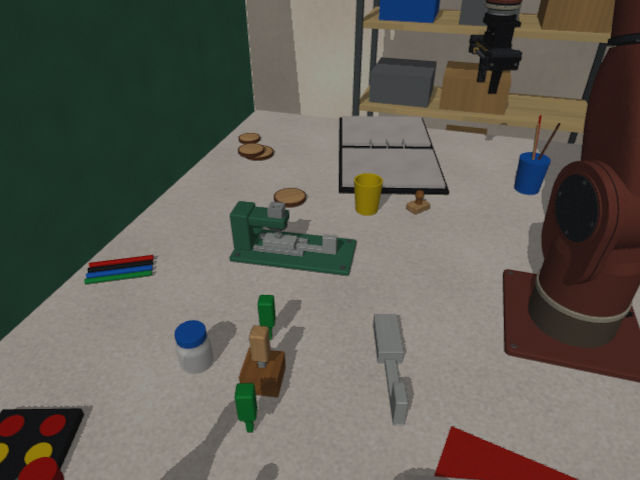

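View pics/top0.png

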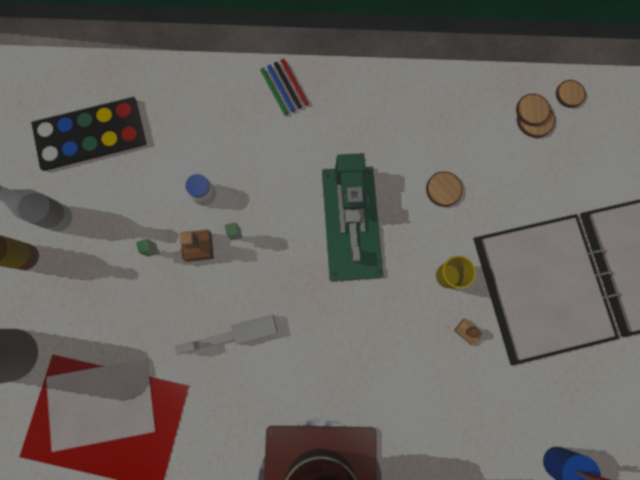

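Side view: the wooden driver is at (260,345) in its stand (262,370). Its green look-alikes are at (267,310) and (246,403). The press is at (285,240) with the small block in it (tab at 330,243), and the larger loose block is at (390,350). I choose the wooden driver and the block in the press. The top view agrees, with the driver at (190,240) and the press at (352,215).

```bash
cat > h.py <<'E'
from plant import *
import cv2,numpy as np
from scipy.spatial.transform import Rotation as Ro
def go(p,yaw):
    """units to bring TCP to p with tool down and tool x heading yaw (deg)"""
    s=get_state();R=np.array(s['tcp_rot']);P=np.array(s['eef_pos'])
    a=np.radians(yaw);T=np.array([[np.cos(a),np.sin(a),0],[np.sin(a),-np.cos(a),0],[0,0,-1]])
    print('turn',np.round(Ro.from_matrix(R.T@T).as_rotvec(degrees=True)/6,2),'shift',np.round(R.T@(np.array(p)-P)/.03,3),'t',round(s['time'],2))
def st():
    s=get_state();R=np.array(s['tcp_rot'])
    print('t',round(s['time'],2),'pos',np.round(s['eef_pos'],4),'yaw',round(np.degrees(np.arctan2(R[1,0],R[0,0])),2),'tilt',np.round(R[2,:2],4),'F',np.round(s['contact_force'],2),'M',np.round(s['torque'],2),'w',round(s['width'],3),'q7',round(s['joints'][6],3))
def plane(c,uv,z,m=None):
    m=m or camera_model(c);R,t,K=map(np.array,(m['R'],m['t'],m['K']));C=-R.T@t
    uv=np.atleast_2d(uv).astype(float);x=(uv-K[:2,2])/K[0,0]
    if c=='wrist':
        r=np.linalg.norm(x,axis=1)+1e-9;d=np.c_[x/r[:,None]*np.sin(r)[:,None],np.cos(r)]
    else:d=np.c_[x,np.ones(len(x))]
    d=d@R;return (C+d*((z-C[2])/d[:,2])[:,None])[:,:2]
E
python3 - <<'E'
from h import *
for n,z in(("bed",.012),("stand",.04),("driver_grip",.114)):
    read_camera("top")
    for d in masks_of("top",n)[:2]:
        ys,xs=np.nonzero(d['pixels']);w=plane("top",np.c_[xs,ys],z)
        (c,s,a)=cv2.minAreaRect((w*1000).astype(np.float32));print(n,round(d['confidence'],2),np.round(c),np.round(s),round(a,1))
m=camera_model("wrist");print(m['K'][0],np.round(m['R'],3).tolist(), np.round(-np.array(m['R']).T@m['t']-get_state()['eef_pos'],3))
go([.50,-.06,.33],5)
E
```

```text
bed 0.68 [558. -59.] [262. 122.] 5.0
stand 0.68 [491. 277.] [67. 69.] 7.5
stand 0.52 [519. -58.] [120.  34.] 1.7
driver_grip 0.74 [490. 276.] [33. 39.] 1.4
driver_grip 0.53 [471. 355.] [34. 47.] 1.4
[371.64829954   0.         327.19326652] [[0.305, -0.952, 0.0], [-0.912, -0.292, 0.29], [-0.276, -0.088, -0.957]] [0.077 0.024 0.198]
turn [-0.    0.    2.12] shift [ 15.264 -14.681  -4.758] t 1.7
```

Call:
send_rows --motion '[[[0,0,1],[1,-1,-1.3],-1],[[0,0,2],[2.2,-2,-2.3],-1],[[0,0,2.12],[3.4,-3.1,-3.4],-1],[[0,0,2.12],[4.6,-4.3,-4.76],-1],[[0,0,2.12],[5.8,-5.5,-4.76],-1],[[0,0,2.12],[7,-6.7,-4.76],-1],[[0,0,2.12],[8.2,-7.9,-4.76],-1],[[0,0,2.12],[9.4,-9,-4.76],-1],[[0,0,2.12],[10.6,-10.2,-4.76],-1],[[0,0,2.12],[11.8,-11.3,-4.76],-1]]'

```text
time: 2.7
eef_pos: [0.4165, -0.2152, 0.3304]
tcp_rot: [[0.996, 0.088, 0.001], [0.088, -0.996, -0.001], [0.001, 0.001, -1.0]]
contact_force: [1.1, -0.2, 0.6]
width: 0.997
```

Call:
send_rows --motion '[[[0,0,0],[1.5,-0.7,0],-1],[[0,0,0],[2.9,-1.8,0],-1],[[0,0,0],[3.9,-2.5,0],-1],[[0,0,0],[4.1,-2.55,0],-1],[[0,0,0],[4.1,-2.55,0],-1]]'

```text
time: 3.2
eef_pos: [0.5324, -0.1293, 0.3295]
tcp_rot: [[0.996, 0.09, -0.001], [0.09, -0.996, 0.001], [-0.001, -0.001, -1.0]]
contact_force: [0.1, -0.1, -0.8]
width: 1.001
```

```bash
python3 - <<'E'
from h import *
st()
m=camera_model("wrist");im=read_camera("wrist");cv2.imwrite("pics/w1.png",im[:,:,::-1])
for n in("screw_socket","block_tab","bed","screw","block"):
    print(n,[(np.round(d['xyz'],4).tolist(),round(d['confidence'],2)) for d in mark_of("wrist",n)[:3]])
for n,z in(("screw",.116),("bed",.012)):
    for d in masks_of("wrist",n)[:2]:
        ys,xs=np.nonzero(d['pixels']);w=plane("wrist",np.c_[xs,ys],z,m)
        (c,s,a)=cv2.minAreaRect((w*1000).astype(np.float32));print(n,round(d['confidence'],2),np.round(c),np.round(s),round(a,1),xs.min(),xs.max(),ys.min(),ys.max())
go([.489,.282,.22],5)
E
```

```text
t 3.2 pos [ 0.5324 -0.1293  0.3295] yaw 5.16 tilt [-0.0007 -0.0007] F [ 0.07 -0.12 -0.82] M [-0.07  0.07 -0.  ] w 1.001 q7 -1.362
screw_socket [([0.588, -0.0563, 0.1185], 0.8)]
block_tab [([0.4777, -0.0685, 0.0371], 0.69), ([0.5899, -0.0544, 0.0021], 0.28)]
bed [([0.5885, -0.0596, 0.0057], 0.93)]
screw [([0.5897, -0.0557, 0.0979], 0.95)]
block []
screw 0.71 [591. -58.] [30. 33.] 5.7 253 282 130 158
screw 0.19 [501. 251.] [27. 81.] 16.1 34 72 195 219
bed 0.69 [558. -60.] [259. 120.] 5.2 236 322 72 253
turn [ 0.   -0.   -0.01] shift [ -0.219 -13.837   3.669] t 3.6
```

View pics/w1.png

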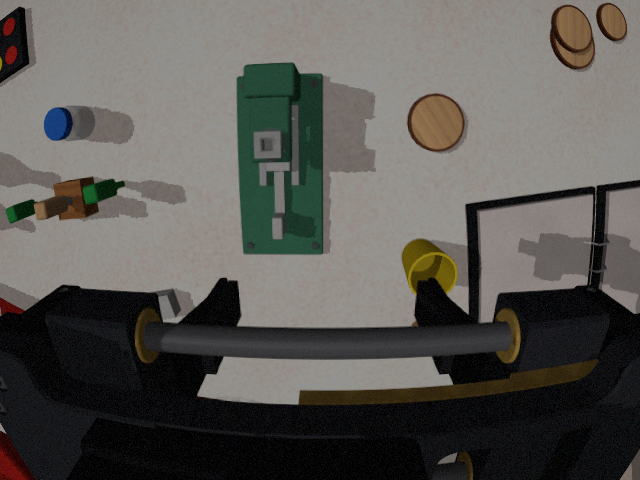

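The wrist view confirms the press: screw head at (267,145), tab at (278,228) and the wooden driver at (50,207) between the two green ones. Next I go above the driver with the tool yaw at about 95°, which leaves room for the clockwise turn.

Call:
send_rows --motion '[[[0,0,-1.4],[0,-1.2,0.2],-1],[[0,0,-2.8],[0,-2.8,0.5],-1],[[0,0,-4.2],[0,-4.4,0.8],-1],[[0,0,-5.6],[-0.1,-6,1.2],-1],[[0,0,-7],[-0.1,-7.6,1.6],-1],[[0,0,-8.4],[-0.2,-9.2,2],-1],[[0,0,-9.8],[-0.2,-10.8,2.4],-1],[[0,0,-11.2],[-0.2,-12.2,2.8],-1],[[0,0,-12.6],[-0.2,-13.4,3],-1],[[0,0,-14],[-0.2,-13.84,3],-1]]'

```text
time: 4.6
eef_pos: [0.4874, 0.2865, 0.2393]
tcp_rot: [[0.007, 1.0, -0.001], [1.0, -0.007, 0.001], [0.001, -0.001, -1.0]]
contact_force: [0.2, -0.6, -0.3]
width: 1.005
```

Call:
send_rows --motion '[[[0,0,-1],[0,0,0],-1],[[0,0,-1],[0,0,0],-1],[[0,0,-1],[0,0,0],-1]]'

```text
time: 4.9
eef_pos: [0.4897, 0.2822, 0.24]
tcp_rot: [[-0.083, 0.997, 0.0], [0.997, 0.083, -0.0], [-0.0, 0.0, -1.0]]
contact_force: [0.7, 0.6, -0.7]
width: 0.992
```

```bash
python3 - <<'E'
from h import *
st()
m=camera_model("wrist");im=read_camera("wrist")
K=np.array(m['K']);R=np.array(m['R']);t=np.array(m['t'])
def proj(X):
    c=R@np.array(X)+t;th=np.arctan2(np.hypot(c[0],c[1]),c[2]);return K[:2,2]+K[0,0]*th*c[:2]/np.hypot(c[0],c[1])
u=proj([.49,.281,.08]).astype(int);print(u)
x0,y0=max(u[0]-100,0),max(u[1]-75,0)
cv2.imwrite("pics/w2.png",cv2.resize(im[y0:y0+150,x0:x0+200,::-1],None,fx=4,fy=4,interpolation=cv2.INTER_CUBIC));print(x0,y0)
for n in("driver_grip","driver_tip","stand"):
    print(n,[(np.round(d['xyz'],4).tolist(),round(d['confidence'],2)) for d in mark_of("wrist",n)[:4]])
for n,z in(("stand",.04),("driver_grip",.114)):
    for d in masks_of("wrist",n)[:3]:
        ys,xs=np.nonzero(d['pixels']);w=plane("wrist",np.c_[xs,ys],z,m)
        (c,s,a)=cv2.minAreaRect((w*1000).astype(np.float32));print(n,round(d['confidence'],2),np.round(c),np.round(s),round(a,1),xs.min(),xs.max(),ys.min(),ys.max())
E
```

```text
t 4.9 pos [0.4897 0.2822 0.24  ] yaw 94.78 tilt [-0.0003  0.0002] F [ 0.73  0.55 -0.68] M [-0.05 -0.13  0.03] w 0.992 q7 -0.658
[326 211]
226 136
driver_grip [([0.4714, 0.3678, 0.0657], 0.84), ([0.4893, 0.2802, 0.0824], 0.8), ([0.516, 0.1994, 0.0689], 0.77)]
driver_tip [([0.5195, 0.1981, 0.0001], 0.88)]
stand [([0.4906, 0.281, -0.0019], 0.83)]
stand 0.58 [492. 283.] [61. 66.] 7.3 300 357 172 232
driver_grip 0.88 [511. 217.] [25. 49.] 13.0 331 358 264 310
driver_grip 0.69 [491. 286.] [25. 34.] 5.4 314 342 196 233
driver_grip 0.69 [477. 372.] [25. 25.] 17.9 304 336 101 132
```

View pics/w2.png

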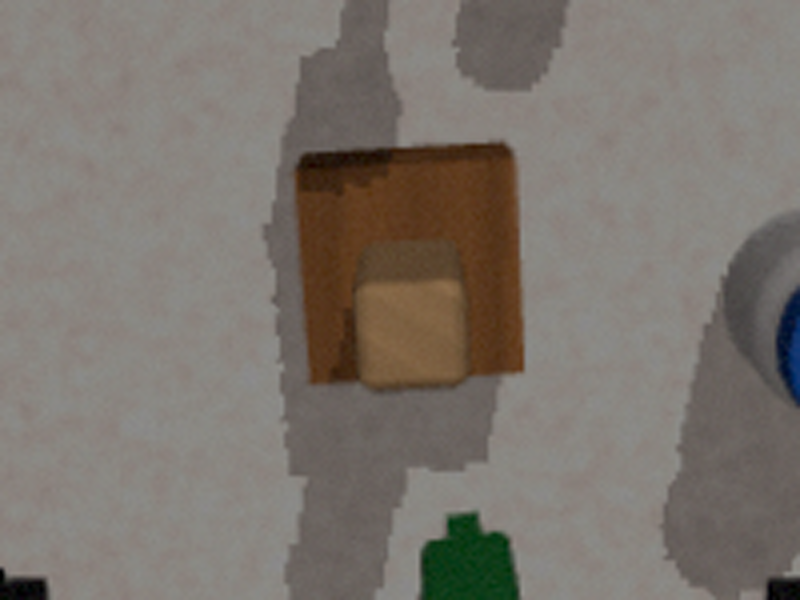

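The crop shows the wooden handle (top face about (362,283) to (468,388)) standing in the brown stand, and the green one at the bottom edge is the look-alike. Now I work out its yaw and centre.

```bash
python3 - <<'E'
from h import *
o=np.array([226,136])
def f(c,z):return plane("wrist",np.array(c)/4+o,z)*1000
def ang(a,b):return np.degrees(np.arctan2(*(b-a)[::-1]))
h=f([(360,281),(464,281),(469,384),(362,390)],.114);print(np.round(h,1).tolist(),h.mean(0),[round(ang(h[i],h[(i+1)%4])%90,1) for i in range(4)])
s=f([(312,383),(523,372),(514,155),(297,165)],.04);print(np.round(s,1).tolist(),s.mean(0),[round(ang(s[i],s[(i+1)%4])%90,1) for i in range(4)])
go([.491,.282,.070],94)
E
```

```text
[[479.4, 293.4], [502.4, 295.4], [505.9, 271.8], [481.8, 268.3]] [492.37645805 282.21695529] [np.float64(4.9), np.float64(8.3), np.float64(8.3), np.float64(5.5)]
[[467.5, 247.7], [525.8, 255.9], [517.0, 316.0], [459.1, 308.2]] [492.32572719 281.93841309] [np.float64(8.0), np.float64(8.3), np.float64(7.6), np.float64(7.9)]
turn [0.   0.   0.16] shift [-0.021  0.045  5.67 ] t 5.2
```

Call:
send_rows --motion '[[[0,0,-0.54],[0,0.06,1.5],-1],[[0,0,-0.54],[0,0.06,3],-1],[[0,0,-0.54],[0,0.06,4.5],-1],[[0,0,-0.54],[0,0.06,5.4],-1],[[0,0,-0.54],[0,0.06,5.67],-1],[[0,0,-0.54],[0,0.06,5.67],1],[[0,0,-0.54],[0,0.06,5.67],1],[[0,0,-0.54],[0,0.06,5.67],1],[[0,0,-0.54],[0,0.06,5.67],1],[[0,0,-0.54],[0,0.06,5.67],1]]' --newtons 40

```text
time: 6.2
eef_pos: [0.4916, 0.2832, 0.0707]
tcp_rot: [[-0.144, 0.99, 0.001], [0.99, 0.144, 0.0], [0.0, 0.001, -1.0]]
contact_force: [1.0, -0.6, -0.2]
width: 0.628
```

```bash
python3 - <<'E'
from h import *
st()
E
```

```text
t 6.2 pos [0.4916 0.2832 0.0707] yaw 98.26 tilt [0.0002 0.0013] F [ 1.01 -0.56 -0.24] M [-0.01 -0.12 -0.01] w 0.628 q7 -0.696
```

Call:
send_rows --motion '[[[0,0,0],[0,0,0],1],[[0,0,0],[0,0,0],1],[[0,0,0],[0,0,0],1],[[0,0,0],[0,0,0],1],[[0,0,0],[0,0,0],1],[[0,0,0],[0,0,0],1],[[0,0,0],[0,0,0],1],[[0,0,0],[0,0,0],1]]'

```text
time: 7.0
eef_pos: [0.4912, 0.283, 0.0699]
tcp_rot: [[-0.144, 0.99, -0.0], [0.99, 0.144, 0.0], [0.0, 0.0, -1.0]]
contact_force: [0.3, -0.3, 0.1]
width: 0.293
```

```bash
python3 - <<'E'
from h import *
st();print(np.round(get_state()['joints'],2))
go([.5905,-.0565,.200],95.1)
E
```

```text
t 7.0 pos [0.4912 0.283  0.0699] yaw 98.27 tilt [0.0001 0.    ] F [ 0.32 -0.31  0.15] M [-0.07 -0.17  0.01] w 0.293 q7 -0.696
[ 0.09  0.38 -0.84  1.78  0.31  1.12 -0.7 ]
turn [ 0.   -0.    0.53] shift [-11.676   1.648  -4.338] t 7.0
```

Call:
send_rows --motion '[[[0,0,0],[0,0,-0.5],1],[[0,0,0],[0,0,-1.5],1],[[0,0,0],[0,0,-3],1],[[0,0,0],[-0.6,0,-4.4],1],[[0,0,0.2],[-2,0.3,-4.67],1],[[0,0,0.4],[-3.5,0.5,-4.67],1],[[0,0,0.53],[-5,0.7,-4.67],1],[[0,0,0.53],[-6.5,0.9,-4.67],1],[[0,0,0.53],[-8,1.1,-4.67],1],[[0,0,0.53],[-9.5,1.35,-4.67],1]]'

```text
time: 8.0
eef_pos: [0.5724, 0.0052, 0.2113]
tcp_rot: [[-0.089, 0.996, 0.001], [0.996, 0.089, -0.0], [-0.0, 0.001, -1.0]]
contact_force: [1.1, -0.2, -1.1]
width: 0.292
```

Call:
send_rows --motion '[[[0,0,0],[-1.2,0.2,0],1],[[0,0,0],[-1.9,0.28,0],1],[[0,0,0],[-2.18,0.3,0],1],[[0,0,0],[-2.18,0.3,0],1],[[0,0,0],[-2.18,0.3,0],1]]'

```text
time: 8.5
eef_pos: [0.5869, -0.0556, 0.2105]
tcp_rot: [[-0.091, 0.996, 0.0], [0.996, 0.091, 0.001], [0.001, 0.0, -1.0]]
contact_force: [0.2, -0.2, -1.8]
width: 0.293
```

```bash
python3 - <<'E'
from h import *
st()
im=read_camera("wrist")
for n in("driver_tip","screw_socket","driver_grip"):
    print(n,[(np.round(d['xyz'],4).tolist(),round(d['confidence'],2)) for d in mark_of("wrist",n)[:3]])
im2=read_camera("side")
for n in("driver_tip","screw_socket","driver_grip"):
    print(n,[(np.round(d['xyz'],4).tolist(),round(d['confidence'],2)) for d in mark_of("side",n)[:3]])
read_camera("top")
for n in("driver_grip","screw_socket"):
    print(n,[(np.round(d['xyz'],4).tolist(),round(d['confidence'],2)) for d in mark_of("top",n)[:3]])
m=camera_model("wrist");K=np.array(m['K']);R=np.array(m['R']);t=np.array(m['t'])
c=R@np.array([.5905,-.0565,.13])+t;u=K[:2,2]+K[0,0]*np.arctan2(np.hypot(*c[:2]),c[2])*c[:2]/np.hypot(*c[:2]);print(u)
x0,y0=int(u[0])-80,int(u[1])-60
a=cv2.resize(im[y0:y0+120,x0:x0+160],(480,360),interpolation=cv2.INTER_CUBIC)
m=camera_model("side");K=np.array(m['K']);c=np.array(m['R'])@np.array([.5905,-.0565,.13])+m['t'];v=(K@c/c[2])[:2].astype(int)
b=cv2.resize(im2[v[1]-45:v[1]+45,v[0]-40:v[0]+40],(320,360),interpolation=cv2.INTER_CUBIC)
cv2.imwrite("pics/ab3.png",np.hstack([a,b])[:,:,::-1]);print(x0,y0,v)
E
```

```text
t 8.5 pos [ 0.5869 -0.0556  0.2105] yaw 95.2 tilt [0.0007 0.0004] F [ 0.18 -0.22 -1.8 ] M [-0.02 -0.08  0.01] w 0.293 q7 -0.02
driver_tip [([0.586, -0.0562, 0.1582], 0.57)]
screw_socket [([0.5889, -0.059, 0.1208], 0.97)]
driver_grip [([0.5854, -0.0566, 0.2234], 0.91)]
driver_tip [([0.5184, 0.1967, 0.0009], 0.98), ([0.4741, 0.3725, -0.002], 0.95), ([0.5862, -0.0617, 0.157], 0.88)]
screw_socket [([0.4365, -0.2798, -0.0031], 0.71), ([0.5937, -0.057, 0.1157], 0.63)]
driver_grip [([0.5855, -0.0546, 0.2251], 0.64), ([0.5171, 0.1947, 0.0684], 0.62), ([0.4752, 0.3716, 0.0672], 0.56)]
driver_grip [([0.4737, 0.369, 0.0696], 0.74), ([0.5161, 0.1925, 0.0689], 0.68)]
screw_socket [([0.4757, -0.0647, 0.0375], 0.73), ([0.5928, -0.0562, 0.1154], 0.6)]
[330.89429848 232.4301268 ]
250 172 [274 199]
```

View pics/ab3.png

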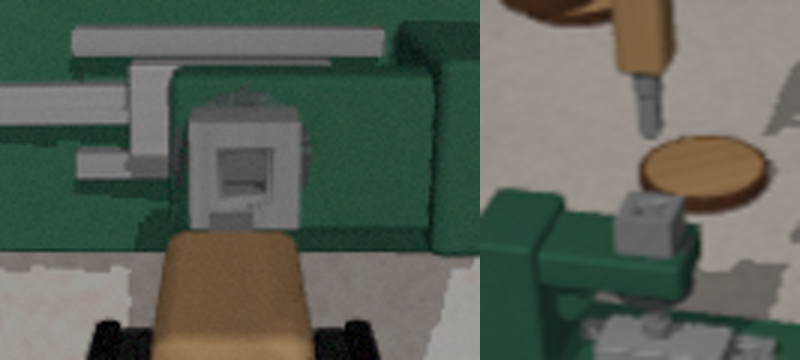

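```bash
python3 - <<'E'
from h import *
f=lambda c,z:np.round(plane("wrist",np.array(c)/3+[250,172],z)*1000,1)
h=f([(190,122),(300,122),(301,230),(190,230)],.116);print('head',h.tolist(),h.mean(0))
s=f([(217,148),(272,148),(273,203),(217,203)],.116);print('sock',s.tolist(),s.mean(0))
print('tip',f([(210,214),(253,214)],.163).tolist())
st()
E
```

```text
head [[575.4, -45.2], [604.8, -42.6], [608.4, -73.0], [577.8, -75.7]] [591.6   -59.125]
sock [[583.2, -51.8], [598.0, -50.4], [599.9, -65.9], [584.6, -67.2]] [591.425 -58.825]
tip [[582.5, -55.6], [592.4, -54.8]]
t 9.05 pos [ 0.587  -0.0574  0.21  ] yaw 95.09 tilt [ 0.0001 -0.    ] F [ 0.51  0.28 -0.73] M [-0.05 -0.11 -0.01] w 0.29 q7 -0.019
```

Call:
send_rows --motion '[[[0,0,0],[-0.04,0.13,0.4],1],[[0,0,0],[-0.04,0.13,1],1],[[0,0,0],[-0.04,0.13,1.3],1],[[0,0,0],[-0.04,0.13,1.45],1],[[0,0,0],[-0.04,0.13,1.55],1],[[0,0,0],[-0.04,0.13,1.55],1]]'

```text
time: 9.65
eef_pos: [0.5911, -0.0578, 0.1634]
tcp_rot: [[-0.089, 0.996, 0.0], [0.996, 0.089, 0.001], [0.001, 0.0, -1.0]]
contact_force: [-0.9, 1.4, -1.3]
width: 0.293
```

```bash
python3 -c "
from h import *
st()"
```

```text
t 9.65 pos [ 0.5911 -0.0578  0.1634] yaw 95.12 tilt [0.0007 0.0001] F [-0.92  1.38 -1.35] M [ 0.59 -0.05  0.02] w 0.293 q7 -0.037
```

Call:
send_rows --motion '[[[0,0,0],[0.02,0,0.1],1],[[0,0,0],[0.02,0,0.2],1],[[0,0,0],[0.02,0,0.3],1],[[0,0,0],[0.02,0,0.36],1],[[0,0,0],[0.02,0,0.36],1]]'

```text
time: 10.15
eef_pos: [0.5908, -0.0576, 0.1523]
tcp_rot: [[-0.089, 0.996, -0.0], [0.996, 0.089, 0.0], [0.0, -0.0, -1.0]]
contact_force: [-0.0, 1.9, -1.8]
width: 0.293
```

```bash
python3 -c "
from h import *
st()"
```

```text
t 10.15 pos [ 0.5908 -0.0576  0.1523] yaw 95.1 tilt [ 0.0004 -0.0003] F [-0.05  1.86 -1.82] M [ 0.87 -0.21  0.03] w 0.293 q7 -0.042
```

Call:
send_rows --motion '[[[0,0,1],[0.02,0,0.02],1],[[0,0,2.2],[0.02,0,0.02],1],[[0,0,3.4],[0.02,0,0.02],1],[[0,0,4.6],[0.02,0,0.02],1],[[0,0,5.8],[0.02,0,0.02],1],[[0,0,7],[0.02,0,0.02],1],[[0,0,8.2],[0.02,0,0.02],1],[[0,0,9.4],[0.02,0,0.02],1],[[0,0,10.4],[0.02,0,0.02],1],[[0,0,11.2],[0.02,0,0.02],1]]'

```text
time: 11.15
eef_pos: [0.591, -0.057, 0.152]
tcp_rot: [[0.886, 0.464, 0.0], [0.464, -0.886, 0.0], [0.0, -0.0, -1.0]]
contact_force: [0.9, 2.3, -0.9]
width: 0.291
```

```bash
python3 -c "
from h import *
st()
im=read_camera('wrist');d=masks_of('wrist','screw')
for k in d[:2]:
    ys,xs=np.nonzero(k['pixels']);w=plane('wrist',np.c_[xs,ys],.116);print(k['confidence'],cv2.minAreaRect((w*1000).astype(np.float32)))
cv2.imwrite('pics/w4.png',cv2.resize(im[150:300,230:430,::-1],None,fx=4,fy=4))
"
```

```text
t 11.15 pos [ 0.591 -0.057  0.152] yaw 27.67 tilt [ 0.0002 -0.0002] F [ 0.89  2.26 -0.88] M [ 0.82 -0.24  0.15] w 0.291 q7 -1.176
0.74 ((588.9456787109375, -47.13679504394531), (178.90219116210938, 83.92131042480469), 5.155546188354492)
0.57 ((593.3401489257812, -54.32244110107422), (33.635738372802734, 32.19085693359375), 48.10994338989258)
```

View pics/w4.png

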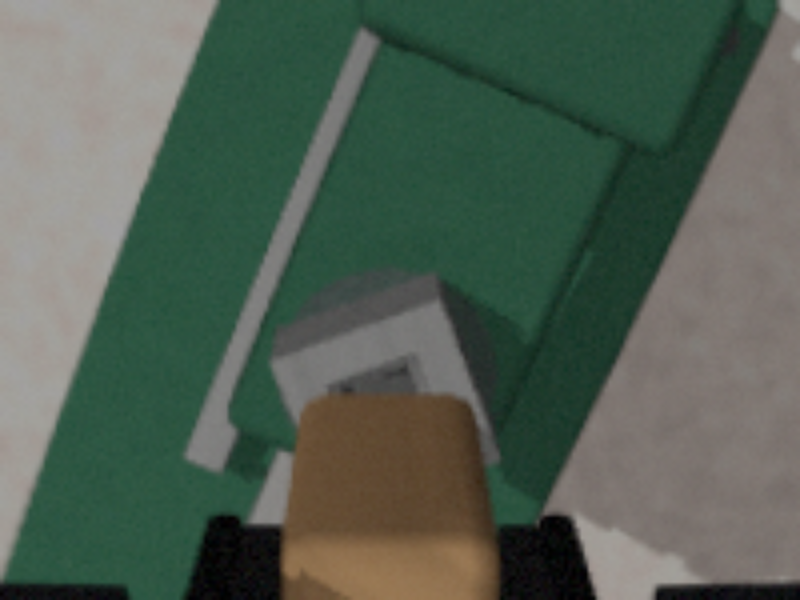

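The bit sits in the socket, and the head (corners near (278,360), (440,300), (495,455)) has turned with the driver, trailing it by the play. I measure its yaw.

```bash
python3 -c "
from h import *
w=plane('wrist',np.array([(276,360),(440,300),(495,455)])/4+[230,150],.116)*1000
print(w)
for a,b in((0,1),(1,2)): print(np.degrees(np.arctan2(*(w[b]-w[a])[::-1]))%90)
"
```

```text
[[590.01650353 -36.76558475]
 [611.63199998 -55.82532208]
 [592.25273364 -76.8636506 ]]
48.595356288882286
47.35055860766107
```

Call:
send_rows --motion '[[[0,0,0.9],[0,0,0],1],[[0,0,1.8],[0,0,0],1],[[0,0,2.7],[0,0,0],1],[[0,0,2.7],[0,0,0],1],[[0,0,2.7],[0,0,0],-1],[[0,0,2.7],[0,0,0],-1],[[0,0,2.7],[0,0,0],-1],[[0,0,2.7],[0,0,0],-1]]'

```text
time: 12.05
eef_pos: [0.5909, -0.0576, 0.1522]
tcp_rot: [[0.979, 0.203, 0.0], [0.203, -0.979, -0.0], [-0.0, 0.0, -1.0]]
contact_force: [0.5, -0.3, -0.4]
width: 0.568
```

```bash
python3 -c "
from h import *
st();read_camera('top')
print([(np.round(d['xyz'],4).tolist(),round(d['confidence'],2)) for d in mark_of('top','block_tab')[:3]])
go([.478,-.0675,.152],5.1)
go([.478,-.0675,.0205],5.1)
"
```

```text
t 12.05 pos [ 0.5909 -0.0576  0.1522] yaw 11.72 tilt [-0.      0.0003] F [ 0.51 -0.3  -0.4 ] M [0.06 0.04 0.04] w 0.568 q7 -1.445
[([0.2725, 0.2829, 0.0339], 0.71), ([0.4755, -0.0636, 0.0355], 0.55)]
turn [ 0.  -0.   1.1] shift [-3.753 -0.436  0.005] t 12.15
turn [ 0.  -0.   1.1] shift [-3.754 -0.436  4.388] t 12.15
```

Call:
send_rows --motion '[[[0,0,0],[0,0,-1.2],-1],[[0,0,0],[-0.1,0,-2],-1],[[0,0,0.5],[-1.5,-0.15,-2],-1],[[0,0,1.1],[-3,-0.3,-1.8],-1],[[0,0,1.1],[-3.9,-0.445,-0.6],-1],[[0,0,1.1],[-3.9,-0.445,1],-1],[[0,0,1.1],[-3.9,-0.445,2.5],-0.4],[[0,0,1.1],[-3.9,-0.445,3.8],-0.2],[[0,0,1.1],[-3.9,-0.445,4.36],0],[[0,0,1.1],[-3.9,-0.445,4.36],0]]'

```text
time: 13.15
eef_pos: [0.4714, -0.0675, 0.0189]
tcp_rot: [[0.996, 0.089, -0.005], [0.089, -0.996, 0.001], [-0.005, -0.002, -1.0]]
contact_force: [-0.7, 0.2, -0.1]
width: 0.72
```

```bash
python3 -c "
from h import *
st()"
```

```text
t 13.15 pos [ 0.4714 -0.0675  0.0189] yaw 5.12 tilt [-0.0045 -0.0015] F [-0.66  0.22 -0.08] M [ 0.08  0.05 -0.04] w 0.72 q7 -1.515
```

Call:
send_rows --motion '[[[0,0,0],[0,0,0],1],[[0,0,0],[0,0,0],1],[[0,0,0],[0,0,0],1],[[0,0,0],[0,0,0],1],[[0,0,0],[0,0,0],1],[[0,0,0],[0,0,0],1],[[0,0,0],[0,0,0],1],[[0,0,0],[0,0,0],1],[[0,0,0],[0,0,0],1]]' --newtons 25

```text
time: 14.05
eef_pos: [0.4736, -0.0678, 0.0212]
tcp_rot: [[0.996, 0.089, -0.0], [0.089, -0.996, 0.0], [-0.0, -0.0, -1.0]]
contact_force: [-0.4, -0.4, -0.3]
width: 0.014
```

```bash
python3 -c "
from h import *
st()"
```

```text
t 14.05 pos [ 0.4736 -0.0678  0.0212] yaw 5.09 tilt [-0.0001 -0.0001] F [-0.36 -0.4  -0.28] M [ 0.01 -0.   -0.01] w 0.014 q7 -1.516
```

```bash
python3 -c "
from h import *
a=read_camera('top');b=read_camera('side');
for c in('top','side'):
  for n in('block_tab','block','driver_grip'):
    print(c,n,[(np.round(d['xyz'],4).tolist(),round(d['confidence'],2)) for d in mark_of(c,n)[:3]])
a=cv2.resize(a[140:290,290:410],(400,500));b=cv2.resize(b[185:285,220:300+0],(400,500));cv2.imwrite('pics/ab5.png',np.hstack([a,cv2.resize(read_camera('side')[170:290,220:370],(400,320)) if 0 else b])[:,:,::-1])
b=read_camera('side')[170:290,220:370];cv2.imwrite('pics/b5.png',cv2.resize(b,(750,600),interpolation=cv2.INTER_CUBIC)[:,:,::-1])
"
```

```text
top block_tab [([0.2737, 0.2832, 0.0342], 0.85)]
top block [([0.3098, 0.1468, 0.0017], 0.88)]
top driver_grip [([0.5887, -0.0578, 0.0139], 0.73), ([0.4715, 0.3674, 0.0697], 0.71), ([0.5144, 0.1942, 0.0685], 0.6)]
side block_tab [([0.2684, 0.2868, 0.039], 0.76), ([0.4778, -0.0725, 0.0358], 0.61)]
side block [([0.5858, -0.0565, 0.0134], 0.91), ([0.3098, 0.1491, 0.0009], 0.76)]
side driver_grip [([0.5173, 0.1958, 0.0686], 0.92), ([0.592, -0.0534, 0.1667], 0.83), ([0.4715, 0.3719, 0.0679], 0.83)]
```

View pics/b5.png

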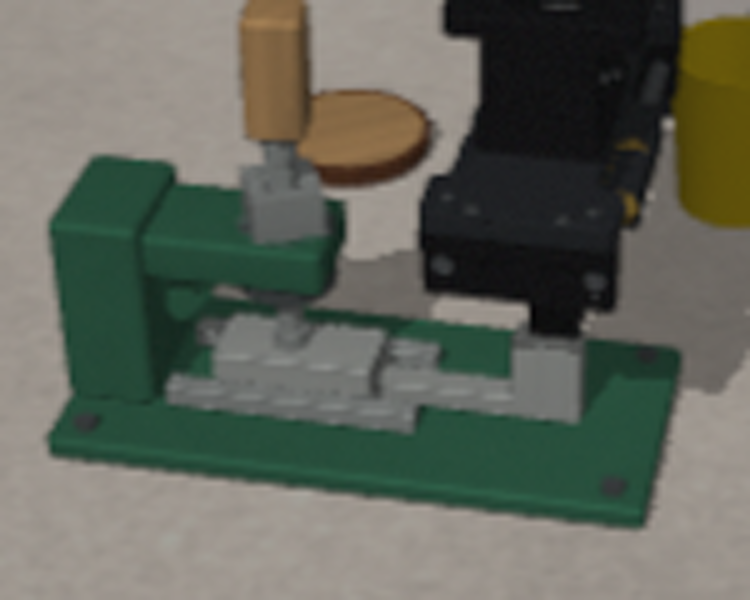

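The picture shows the tab at (548,375), with the finger at (555,320) seeming to lie behind or above it and no finger in front. I project the TCP and tab points to compare.

```bash
python3 -c "
from h import *
m=camera_model('side');K,R,t=[np.array(m[k]) for k in 'KRt']
for n,X in (('tcp',[.4736,-.0678,.0212]),('tabtop',[.4778,-.068,.054]),('tabpt',[.4778,-.068,.038]),('screw',[.591,-.0578,.116]),('tip+7',[.4736,-.06,.0212])):
  c=R@np.array(X)+t;u=(K@c/c[2])[:2];print(n,u,(u-[220,170])*5)
st();print(-R.T@t)
"
```

```text
tcp [329.958112   248.15342364] [549.79056002 390.76711821]
tabtop [328.23000271 235.33843078] [541.15001353 326.69215388]
tabpt [328.16951876 241.46386406] [540.8475938  357.31932028]
screw [274.76770224 204.93500488] [273.8385112  174.67502441]
tip+7 [328.99108193 250.23447413] [544.95540964 401.17237066]
t 14.5 pos [ 0.4736 -0.0678  0.0213] yaw 5.09 tilt [-0. -0.] F [-0.31  0.39  0.55] M [-0.04  0.01 -0.06] w 0.005 q7 -1.515
[0.25812537 0.73742608 0.63941825]
```

```bash
python3 -c "
from h import *
w=read_camera('wrist');cv2.imwrite('pics/wfull6.png',w[:,:,::-1])
a=cv2.imread('pics/ab5.png')[:,:400]
cv2.imwrite('pics/c6.png',np.hstack([a,cv2.resize(w[240:480,220:420,::-1],(400,500))]))
"
```

```text
(no output)
```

View pics/wfull6.png

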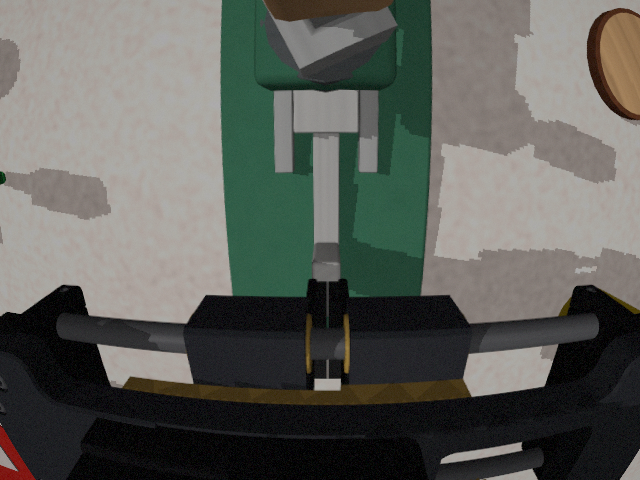

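```bash
python3 -c "
from h import *
w=plane('wrist',[(313,262),(340,262),(340,280),(313,278)],.054);print(np.round(w,4))
print(np.round(plane('wrist',[(314,245),(340,245)],.022),4))
h=plane('wrist',[(294,131),(358,131)],.034);print(np.round(h,4))
a=np.radians(5.1);e=np.array([np.cos(a),np.sin(a)])
print((w-[.591,-.0578])@e,(h-[.591,-.0578])@e)
"
```

```text
[[ 0.4918 -0.0595]
 [ 0.4929 -0.0722]
 [ 0.4837 -0.0732]
 [ 0.4835 -0.0601]]
[[ 0.4899 -0.059 ]
 [ 0.4912 -0.0735]]
[[ 0.5517 -0.0445]
 [ 0.5544 -0.0759]]
[-0.09898965 -0.0989906  -0.10828938 -0.10723774] [-0.03799741 -0.03802162]
```

Call:
send_rows --motion '[[[0,0,0],[-0.07,0,0],1],[[0,0,0],[-0.13,0,0],1],[[0,0,0],[-0.2,0,0],1],[[0,0,0],[-0.27,0,0],1],[[0,0,0],[-0.33,0,0],1]]'

```text
time: 15.05
eef_pos: [0.4635, -0.0687, 0.0213]
tcp_rot: [[0.996, 0.089, -0.0], [0.089, -0.996, -0.0], [-0.0, 0.0, -1.0]]
contact_force: [0.1, -0.7, 0.2]
width: 0.01
```

```bash
python3 -c "
from h import *
st()
m=camera_model('wrist');K,R,t=[np.array(m[k]) for k in 'KRt'];P=np.array(get_state()['eef_pos'])
for X in (P,P+[0,0,.019],P+[0,0,.04],P+[0,0,.06]):
  c=R@X+t;r=np.hypot(*c[:2]);print(np.round(K[:2,2]+K[0,0]*np.arctan2(r,c[2])*c[:2]/r))
w=read_camera('wrist');a=w[120:360,240:420]
b=read_camera('side')[215:265,300:360]
cv2.imwrite('pics/c7.png',np.hstack([cv2.resize(a,(360,480),interpolation=2),cv2.resize(b,(440,480),interpolation=2)])[:,:,::-1])
"
```

```text
t 15.05 pos [ 0.4635 -0.0687  0.0213] yaw 5.09 tilt [-0.0001  0.    ] F [ 0.09 -0.7   0.19] M [ 0.02 -0.08  0.  ] w 0.01 q7 -1.504
[327. 273.]
[327. 286.]
[327. 304.]
[327. 325.]
```

View pics/c7.png

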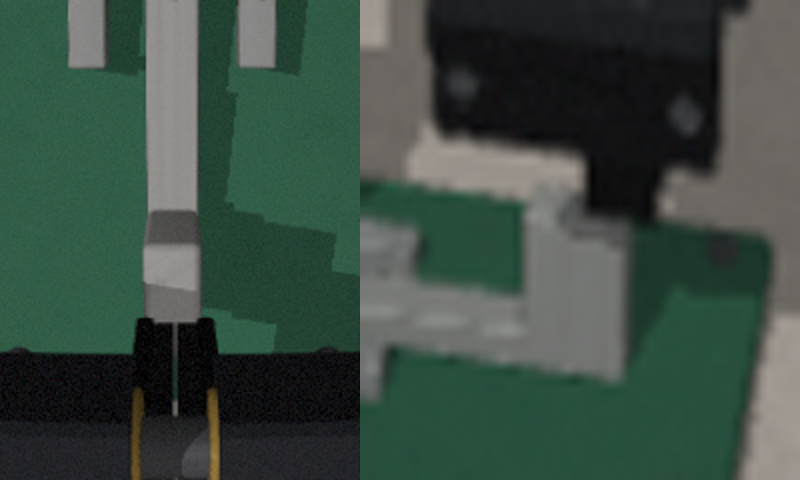

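```bash
python3 -c "
from h import *
m=camera_model('wrist');K,R,t=[np.array(m[k]) for k in 'KRt'];P=np.array(get_state()['eef_pos'])
m2=camera_model('side')
for dz in (0,.01,.02,.025,.03,.035):
  X=P+[.0095,0,dz];c=R@X+t;r=np.hypot(*c[:2]);u=K[:2,2]+K[0,0]*np.arctan2(r,c[2])*c[:2]/r
  c=np.array(m2['R'])@(P+[-.0095,.004,dz])+m2['t'];v=m2['K']@c/c[2]
  print(dz,u.round(1),v[:2].round(1))
"
```

```text
0 [328.6 257.3] [338.4 250.5]
0.01 [328.7 263.5] [338.5 246.7]
0.02 [328.8 270.4] [338.6 242.9]
0.025 [328.8 274. ] [338.7 241. ]
0.03 [328.8 277.9] [338.7 239.1]
0.035 [328.9 282. ] [338.8 237.1]
```

I compared the fingertip pixels with projections. The visible fingertips end about 32 mm above the reported TCP, so the fingers closed just over the tab's top (z 0.054) and touched nothing. I open, move back over the tab, lower by about 20 mm while watching the force, and close again.

Call:
send_rows --motion '[[[0,0,0],[0,0,0],0],[[0,0,0],[0.1,0,0],0],[[0,0,0],[0.25,0,0],0],[[0,0,0],[0.4,0,0],0],[[0,0,0],[0.4,0,0],0],[[0,0,0],[0.4,0,0.2],0],[[0,0,0],[0.4,0,0.4],0],[[0,0,0],[0.4,0,0.55],0],[[0,0,0],[0.4,0,0.65],0],[[0,0,0],[0.4,0,0.65],0]]'

```text
time: 16.15
eef_pos: [0.4753, -0.0675, 0.0012]
tcp_rot: [[0.996, 0.089, -0.001], [0.089, -0.996, 0.0], [-0.001, -0.0, -1.0]]
contact_force: [0.5, -0.0, -0.5]
width: 0.502
```

```bash
python3 -c "
from h import *
st()
w=read_camera('wrist');a=w[180:360,240:420]
b=read_camera('side')[215:265,300:360]
cv2.imwrite('pics/c8.png',np.hstack([cv2.resize(a,(380,480),interpolation=2),cv2.resize(b,(420,480),interpolation=2)])[:,:,::-1])
"
```

```text
t 16.15 pos [ 0.4753 -0.0675  0.0012] yaw 5.09 tilt [-0.0009 -0.0004] F [ 0.55 -0.02 -0.49] M [ 0.01 -0.04 -0.01] w 0.502 q7 -1.533
```

View pics/c8.png

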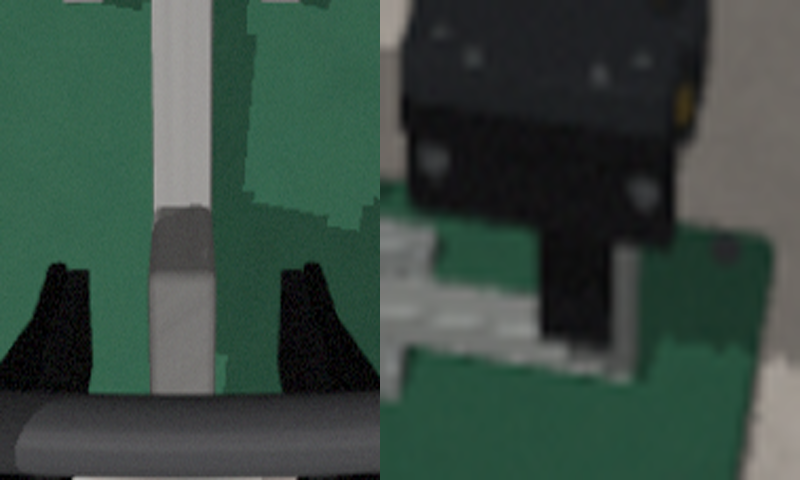

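Now the fingers straddle the tab: left crop tips at (65,265) and (305,265) with the tab between at (182,320). In the side crop the finger at (575,290) reaches well below the tab's top. Closing.

Call:
send_rows --motion '[[[0,0,0],[0,0,0],1],[[0,0,0],[0,0,0],1],[[0,0,0],[0,0,0],1],[[0,0,0],[0,0,0],1],[[0,0,0],[0,0,0],1],[[0,0,0],[0,0,0],1]]'

```text
time: 16.85
eef_pos: [0.4757, -0.0676, 0.0018]
tcp_rot: [[0.996, 0.089, 0.0], [0.089, -0.996, 0.0], [0.0, -0.0, -1.0]]
contact_force: [-0.1, 0.5, 1.1]
width: 0.154
```

Call:
send_rows --motion '[[[0,0,0],[-0.04,0,0],1],[[0,0,0],[-0.08,0,0],1],[[0,0,0],[-0.12,0,0],1],[[0,0,0],[-0.16,0,0],1]]'

```text
time: 17.25
eef_pos: [0.471, -0.0681, 0.0018]
tcp_rot: [[0.996, 0.089, 0.0], [0.089, -0.996, 0.0], [0.0, -0.0, -1.0]]
contact_force: [2.4, -0.3, 0.2]
width: 0.157
```

```bash
python3 -c "
from h import *
st()"
```

```text
t 17.25 pos [ 0.471  -0.0681  0.0018] yaw 5.08 tilt [ 0.0003 -0.    ] F [ 2.35 -0.28  0.19] M [ 0.02 -0.25 -0.01] w 0.157 q7 -1.528
```

Call:
send_rows --motion '[[[0,0,0],[0.04,0,0],1],[[0,0,0],[0.08,0,0],1],[[0,0,0],[0.12,0,0],1],[[0,0,0],[0.16,0,0],1]]'

```text
time: 17.65
eef_pos: [0.474, -0.068, 0.0018]
tcp_rot: [[0.996, 0.088, -0.003], [0.088, -0.996, -0.001], [-0.003, 0.0, -1.0]]
contact_force: [-8.6, -1.4, 10.7]
width: 0.16
```

```bash
python3 -c "
from h import *
st()"
```

```text
t 17.65 pos [ 0.474  -0.068   0.0018] yaw 5.07 tilt [-0.0034  0.0003] F [-8.56 -1.35 10.73] M [-0.1  1.7 -0. ] w 0.16 q7 -1.533
```

Call:
send_rows --motion '[[[0,0,0],[-0.06,0,0],1],[[0,0,0],[-0.12,0,0],1],[[0,0,0],[-0.18,0,0],1]]'

```text
time: 17.95
eef_pos: [0.4705, -0.0681, 0.0018]
tcp_rot: [[0.996, 0.089, 0.001], [0.089, -0.996, 0.0], [0.001, -0.0, -1.0]]
contact_force: [0.8, -0.3, 0.3]
width: 0.161
```

```bash
python3 -c "
from h import *
st()"
```

```text
t 17.95 pos [ 0.4705 -0.0681  0.0018] yaw 5.09 tilt [ 0.0005 -0.0001] F [ 0.82 -0.31  0.27] M [ 0.08 -0.31 -0.  ] w 0.161 q7 -1.527
```

Call:
send_rows --motion '[[[0,0,0],[-0.06,0,0],1],[[0,0,0],[-0.12,0,0],1]]'

```text
time: 18.15
eef_pos: [0.4668, -0.0684, 0.0018]
tcp_rot: [[0.996, 0.089, 0.0], [0.089, -0.996, 0.0], [0.0, -0.0, -1.0]]
contact_force: [2.2, 0.9, 0.5]
width: 0.161
```

Call:
send_rows --motion '[[[0,0,0],[-0.06,0,0],1],[[0,0,0],[-0.12,0,0],1]]'

```text
time: 18.35
eef_pos: [0.4632, -0.0687, 0.0018]
tcp_rot: [[0.996, 0.089, 0.0], [0.089, -0.996, 0.0], [0.0, -0.0, -1.0]]
contact_force: [2.1, -0.9, 0.3]
width: 0.152
```

Call:
send_rows --motion '[[[0,0,0],[0.05,0,0],1],[[0,0,0],[0.1,0,0],1],[[0,0,0],[0.15,0,0],1]]'

```text
time: 18.65
eef_pos: [0.4651, -0.0687, 0.0018]
tcp_rot: [[0.996, 0.088, -0.005], [0.088, -0.996, -0.001], [-0.005, 0.0, -1.0]]
contact_force: [-11.2, -0.3, 14.1]
width: 0.157
```

Call:
send_rows --motion '[[[0,0,0],[0.05,0,0],1],[[0,0,0],[0.1,0,0],1],[[0,0,0],[0.15,0,0],1]]'

```text
time: 18.95
eef_pos: [0.4697, -0.0684, 0.0018]
tcp_rot: [[0.996, 0.088, -0.005], [0.088, -0.996, -0.001], [-0.005, 0.0, -1.0]]
contact_force: [-11.1, -0.5, 15.1]
width: 0.156
```

```bash
python3 -c "
from h import *
st()"
```

```text
t 18.95 pos [ 0.4697 -0.0684  0.0018] yaw 5.06 tilt [-0.0048  0.0003] F [-11.1   -0.53  15.08] M [-0.14  2.21  0.02] w 0.156 q7 -1.53
```

Call:
send_rows --motion '[[[0,0,0],[0.05,0,-0.02],1],[[0,0,0],[0.12,0,-0.02],1],[[0,0,0],[0.2,0,-0.02],1],[[0,0,0],[0.2,0,-0.02],1]]'

```text
time: 19.35
eef_pos: [0.4783, -0.0673, 0.0021]
tcp_rot: [[0.996, 0.089, -0.0], [0.089, -0.996, 0.0], [-0.0, -0.0, -1.0]]
contact_force: [1.1, -0.8, -2.2]
width: 0.156
```

```bash
python3 -c "
from h import *
st()
R=np.array(get_state()['tcp_rot'])
print(R)
go([.591,-.0578,.152],11.7-0)
"
```

```text
t 19.35 pos [ 0.4783 -0.0673  0.0021] yaw 5.1 tilt [-0.0001 -0.0003] F [ 1.09 -0.83 -2.15] M [ 0.02 -0.01 -0.02] w 0.156 q7 -1.535
[[ 9.96048513e-01  8.88106737e-02 -1.54388766e-04]
 [ 8.88107154e-02 -9.96048480e-01  2.88410176e-04]
 [-1.28164793e-04 -3.00981904e-04 -9.99999946e-01]]
turn [-0.   0.  -1.1] shift [ 3.77   0.017 -4.996] t 19.35
```

Call:
send_rows --motion '[[[0,0,0],[0,0,0],-1],[[0,0,0],[0,0,0],-1],[[0,0,0],[0,0,0],-1],[[0,0,0],[0,0,-1],-1],[[0,0,0],[0,0,-2.6],-1],[[0,0,0],[0,0,-4.2],-1],[[0,0,-0.3],[0.2,0,-5.8],-1],[[0,0,-0.8],[1,0,-6.6],-1],[[0,0,-1.1],[2.4,0,-6.6],-1],[[0,0,-1.1],[3.5,0.01,-6.6],-1]]'

```text
time: 20.35
eef_pos: [0.5851, -0.0586, 0.2019]
tcp_rot: [[0.979, 0.203, 0.003], [0.203, -0.979, -0.001], [0.003, 0.001, -1.0]]
contact_force: [0.6, 0.2, 0.4]
width: 0.958
```

```bash
python3 -c "
from h import *
st();read_camera('wrist')
print([(np.round(d['xyz'],4).tolist(),round(d['confidence'],2)) for d in mark_of('wrist','driver_grip')[:2]])
for d in masks_of('wrist','driver_grip')[:1]:
    ys,xs=np.nonzero(d['pixels']);w=plane('wrist',np.c_[xs,ys],.196);print(cv2.minAreaRect((w*1000).astype(np.float32)))
go([.591,-.0578,.147],11.7)
"
```

```text
t 20.35 pos [ 0.5851 -0.0586  0.2019] yaw 11.71 tilt [0.0031 0.0014] F [0.62 0.21 0.44] M [ 0.06 -0.    0.01] w 0.958 q7 -1.429
[([0.5878, -0.0573, 0.0108], 0.71), ([0.589, -0.0575, 0.1616], 0.65)]
((596.8977661132812, -54.72941589355469), (37.996978759765625, 25.111217498779297), 11.802830696105957)
turn [-0.02  0.01  0.01] shift [0.242 0.053 1.748] t 20.5
```

Call:
send_rows --motion '[[[0,0,0],[0.24,0.02,0.6],-1],[[0,0,0],[0.24,0.02,1.4],-0.2],[[0,0,0],[0.24,0.02,1.8],0],[[0,0,0],[0.24,0.02,1.8],1],[[0,0,0],[0.24,0.02,1.8],1],[[0,0,0],[0.24,0.02,1.8],1],[[0,0,0],[0.24,0.02,1.8],1],[[0,0,0],[0.24,0.02,1.8],1]]' --newtons 40

```text
time: 21.3
eef_pos: [0.5902, -0.0575, 0.1471]
tcp_rot: [[0.979, 0.203, 0.001], [0.203, -0.979, -0.0], [0.001, 0.0, -1.0]]
contact_force: [0.3, -0.1, 0.3]
width: 0.451
```

```bash
python3 -c "
from h import *
st()"
```

```text
t 21.3 pos [ 0.5902 -0.0575  0.1471] yaw 11.68 tilt [0.001  0.0003] F [ 0.31 -0.09  0.29] M [0.03 0.01 0.06] w 0.451 q7 -1.449
```

Call:
send_rows --motion '[[[0,0,0],[0,0,0],1],[[0,0,0],[0,0,0],1],[[0,0,0],[0,0,0],1],[[0,0,1],[0.02,0,0],1],[[0,0,2.2],[0.02,0,0],1],[[0,0,3.4],[0.02,0,0],1],[[0,0,4.6],[0.02,0,0],1],[[0,0,5.7],[0.02,0,0],1],[[0,0,6.5],[0.02,0,0],1],[[0,0,6.5],[0.02,0,0],1]]'

```text
time: 22.3
eef_pos: [0.5902, -0.0573, 0.1465]
tcp_rot: [[0.888, -0.46, -0.0], [-0.46, -0.888, -0.0], [-0.0, 0.0, -1.0]]
contact_force: [-2.9, -0.3, 2.8]
width: 0.294
```

```bash
python3 -c "
from h import *
st()
im=read_camera('wrist');cv2.imwrite('pics/w9.png',im[:,:,::-1])
for k in masks_of('wrist','screw')[:3]:
    ys,xs=np.nonzero(k['pixels']);w=plane('wrist',np.c_[xs,ys],.116);print(k['confidence'],cv2.minAreaRect((w*1000).astype(np.float32)))
g=cv2.cvtColor(im,cv2.COLOR_RGB2HSV)
"
```

```text
t 22.3 pos [ 0.5902 -0.0573  0.1465] yaw -27.37 tilt [-0.0004  0.0003] F [-2.89 -0.29  2.83] M [0.17 0.65 0.11] w 0.294 q7 -2.11
0.56 ((593.3604736328125, -57.39179992675781), (32.1859130859375, 34.49651336669922), 84.47362518310547)
0.37 ((560.1183471679688, 152.5728302001953), (15.459685325622559, 31.212127685546875), 9.53248119354248)
0.17 ((556.2298583984375, -73.72147369384766), (43.57455062866211, 9.387115478515625), 6.795485019683838)
```

Call:
send_rows --motion '[[[0,0,0],[0,0,0],-1],[[0,0,0],[0,0,0],-1],[[0,0,0],[0,0,0],-1],[[0,0,0],[0,0,-1],-1],[[0,0,-0.5],[0,0,-2],-1],[[0,0,-1.6],[-0.8,0.5,-2.1],-1],[[0,0,-2.7],[-2,1.3,-2.1],-1],[[0,0,-3.8],[-3.16,2.01,-1.6],-1],[[0,0,-4.9],[-3.16,2.01,-0.4],-1],[[0,0,-5.41],[-3.16,2.01,1],-0.4]]'

```text
time: 23.4
eef_pos: [0.4792, -0.0683, 0.1172]
tcp_rot: [[0.996, 0.093, 0.005], [0.093, -0.996, -0.002], [0.005, 0.002, -1.0]]
contact_force: [0.6, 0.2, -0.9]
width: 0.954
```

```bash
python3 -c "
from h import *
st()
go([.4783,-.0673,.0025],5.1)"
```

```text
t 23.4 pos [ 0.4792 -0.0683  0.1172] yaw 5.36 tilt [0.0047 0.0024] F [ 0.6   0.24 -0.9 ] M [-0.04 -0.01 -0.04] w 0.954 q7 -1.455
turn [ 0.02 -0.04  0.04] shift [-0.045 -0.046  3.824] t 23.4
```

Call:
send_rows --motion '[[[0,0,0],[0,0,1.3],0],[[0,0,0],[0,0,2.6],0],[[0,0,0],[0,0,3.5],0.1],[[0,0,0],[0,0,3.78],0.1],[[0,0,0],[0,0,3.78],1],[[0,0,0],[0,0,3.78],1],[[0,0,0],[0,0,3.78],1],[[0,0,0],[0,0,3.78],1],[[0,0,0],[0,0,3.78],1],[[0,0,0],[0,0,3.78],1]]' --newtons 25

```text
time: 24.4
eef_pos: [0.4792, -0.0676, 0.0037]
tcp_rot: [[0.996, 0.09, 0.001], [0.09, -0.996, -0.0], [0.001, 0.0, -1.0]]
contact_force: [-1.6, 0.5, 6.4]
width: 0.159
```

Call:
send_rows --motion '[[[0,0,0],[-0.04,0,0],1],[[0,0,0],[-0.1,0,0],1],[[0,0,0],[-0.16,0,0],1]]'

```text
time: 24.7
eef_pos: [0.4765, -0.0676, 0.0038]
tcp_rot: [[0.996, 0.09, 0.005], [0.09, -0.996, 0.0], [0.005, 0.0, -1.0]]
contact_force: [9.3, -0.1, -4.3]
width: 0.162
```

```bash
python3 -c "
from h import *
st()"
```

```text
t 24.7 pos [ 0.4765 -0.0676  0.0038] yaw 5.17 tilt [0.0051 0.0001] F [ 9.32 -0.08 -4.3 ] M [ 0.2  -1.85  0.02] w 0.162 q7 -1.521
```

Call:
send_rows --motion '[[[0,0,0],[-0.06,0,0],1]]'

```text
time: 24.8
eef_pos: [0.4747, -0.0678, 0.0037]
tcp_rot: [[0.996, 0.09, 0.005], [0.09, -0.996, 0.0], [0.005, 0.0, -1.0]]
contact_force: [10.2, 1.0, -3.9]
width: 0.16
```

Call:
send_rows --motion '[[[0,0,0],[-0.06,0,0],1]]'

```text
time: 24.9
eef_pos: [0.4729, -0.0679, 0.0038]
tcp_rot: [[0.996, 0.09, 0.005], [0.09, -0.996, 0.0], [0.005, 0.0, -1.0]]
contact_force: [8.5, 1.4, -3.4]
width: 0.157
```

Call:
send_rows --motion '[[[0,0,0],[-0.06,0,0],1]]'

```text
time: 25.0
eef_pos: [0.4711, -0.0681, 0.0037]
tcp_rot: [[0.996, 0.09, 0.005], [0.09, -0.996, 0.0], [0.005, 0.0, -1.0]]
contact_force: [8.4, 1.1, -4.1]
width: 0.159
```

Call:
send_rows --motion '[[[0,0,0],[-0.06,0,0.01],1],[[0,0,0],[-0.1,0,0.01],1]]'

```text
time: 25.2
eef_pos: [0.4686, -0.0684, 0.0037]
tcp_rot: [[0.996, 0.09, 0.006], [0.09, -0.996, 0.0], [0.006, 0.0, -1.0]]
contact_force: [10.5, 1.4, -2.8]
width: 0.161
```

Call:
send_rows --motion '[[[0,0,0],[-0.05,0,0],1]]'

```text
time: 25.3
eef_pos: [0.4672, -0.0685, 0.0038]
tcp_rot: [[0.996, 0.09, 0.006], [0.09, -0.996, 0.0], [0.006, 0.0, -1.0]]
contact_force: [9.7, 0.8, -2.5]
width: 0.16
```

```bash
python3 -c "
from h import *
st()"
```

```text
t 25.3 pos [ 0.4672 -0.0685  0.0038] yaw 5.18 tilt [0.0061 0.0003] F [ 9.74  0.81 -2.47] M [ 0.28 -2.1  -0.01] w 0.16 q7 -1.511
```

Call:
send_rows --motion '[[[0,0,0],[0,0,0],-1],[[0,0,0],[0,0,0],-1],[[0,0,0],[0,0,0],-1],[[0,0,0],[0,0,-1.2],-1],[[0,0,0.8],[0,0,-2.8],-1],[[0,0,2],[0,0,-4.4],-1],[[0,0,3.2],[0.3,0,-6],-1],[[0,0,4.4],[1.4,0,-6.6],-1],[[0,0,5.43],[2.9,0,-6.6],-1],[[0,0,5.43],[3.9,0,-6.6],-1]]'

```text
time: 26.3
eef_pos: [0.5827, -0.0583, 0.2013]
tcp_rot: [[0.885, -0.465, 0.002], [-0.465, -0.885, -0.0], [0.002, -0.001, -1.0]]
contact_force: [-0.4, -0.1, 0.6]
width: 0.958
```

```bash
python3 -c "
from h import *
read_camera('wrist')
for d in masks_of('wrist','driver_grip')[:2]:
    ys,xs=np.nonzero(d['pixels']);w=plane('wrist',np.c_[xs,ys],.196);print(d['confidence'],cv2.minAreaRect((w*1000).astype(np.float32)))
st()
go([.5905,-.0577,.147],-27.4)
"
```

```text
0.75 ((597.043701171875, -59.598453521728516), (25.879680633544922, 38.64196014404297), 63.3955192565918)
0.38 ((610.2144775390625, -67.36483764648438), (23.179569244384766, 24.191469192504883), 83.80764770507812)
t 26.4 pos [ 0.5826 -0.0575  0.1993] yaw -27.38 tilt [-0.0017 -0.001 ] F [-0.52  0.41 -0.49] M [ 0.04  0.04 -0.01] w 0.986 q7 -2.101
turn [-0.01  0.02  0.  ] shift [ 0.24  -0.114  1.744] t 26.4
```

Call:
send_rows --motion '[[[0,0,0],[0.24,-0.11,0.6],0],[[0,0,0],[0.24,-0.11,1.3],0.1],[[0,0,0],[0.24,-0.11,1.74],0.1],[[0,0,0],[0.24,-0.11,1.74],1],[[0,0,0],[0.24,-0.11,1.74],1],[[0,0,0],[0.24,-0.11,1.74],1],[[0,0,0],[0.24,-0.11,1.74],1],[[0,0,0],[0.24,-0.11,1.74],1]]' --newtons 40

```text
time: 27.2
eef_pos: [0.5887, -0.0587, 0.1492]
tcp_rot: [[0.888, -0.461, 0.001], [-0.461, -0.888, -0.0], [0.001, -0.0, -1.0]]
contact_force: [0.5, 0.0, 0.7]
width: 0.356
```

Call:
send_rows --motion '[[[0,0,-1],[0,0,0],1],[[0,0,-2.2],[0,0,0],1],[[0,0,-3.4],[0,0,0],1],[[0,0,-4.6],[0,0,0],1],[[0,0,-5.8],[0,0,0],1],[[0,0,-7],[0,0,0],1],[[0,0,-8.2],[0,0,0],1],[[0,0,-9.2],[0,0,0],1],[[0,0,-9.8],[0,0,0],1],[[0,0,-9.8],[0,0,0],1]]'

```text
time: 28.2
eef_pos: [0.5896, -0.059, 0.1491]
tcp_rot: [[0.854, 0.521, 0.003], [0.521, -0.854, -0.0], [0.002, 0.002, -1.0]]
contact_force: [4.1, -1.2, 0.3]
width: 0.291
```

```bash
python3 -c "
from h import *
st()
im=read_camera('wrist');cv2.imwrite('pics/w10.png',im[:,:,::-1])
for k in masks_of('wrist','screw')[:3]:
    ys,xs=np.nonzero(k['pixels']);w=plane('wrist',np.c_[xs,ys],.116);print(k['confidence'],cv2.minAreaRect((w*1000).astype(np.float32)))
"
```

```text
t 28.2 pos [ 0.5896 -0.059   0.1491] yaw 31.4 tilt [0.0022 0.0016] F [ 4.09 -1.24  0.27] M [-0.3  -1.29 -0.12] w 0.291 q7 -1.122
0.69 ((593.229248046875, -55.656715393066406), (33.8166618347168, 30.340425491333008), 14.348752975463867)
```

Call:
send_rows --motion '[[[0,0,-9.8],[0,0,0],-1]]'

```text
time: 28.4
eef_pos: [0.5884, -0.0587, 0.1488]
tcp_rot: [[0.767, 0.641, 0.0], [0.641, -0.767, -0.0], [-0.0, 0.0, -1.0]]
contact_force: [0.2, -0.2, 0.9]
width: 0.335
```

That row repeated the turn by mistake while the grip was opening. I check where the screw is now.

```bash
python3 -c "
from h import *
st()
im=read_camera('wrist')
for k in masks_of('wrist','screw')[:2]:
    ys,xs=np.nonzero(k['pixels']);w=plane('wrist',np.c_[xs,ys],.116);print(k['confidence'],cv2.minAreaRect((w*1000).astype(np.float32)))
for d in masks_of('wrist','driver_grip')[:1]:
    ys,xs=np.nonzero(d['pixels']);w=plane('wrist',np.c_[xs,ys],.196);print(d['confidence'],cv2.minAreaRect((w*1000).astype(np.float32)))
st()
go([.4672,-.0685,.0035],5.1)
"
```

```text
t 28.4 pos [ 0.5884 -0.0587  0.1488] yaw 39.87 tilt [-0.0001  0.0002] F [ 0.16 -0.17  0.88] M [-0.01 -0.02 -0.03] w 0.335 q7 -0.98
0.83 ((592.14697265625, -55.23185729980469), (34.60376739501953, 31.736093521118164), 13.615565299987793)
0.24 ((608.5921020507812, 201.79873657226562), (20.770322799682617, 82.77043914794922), 24.57448387145996)
0.78 ((598.8143920898438, -51.26549530029297), (43.55628204345703, 25.756778717041016), 35.18882751464844)
t 28.55 pos [ 0.5878 -0.0585  0.1483] yaw 39.75 tilt [-0.0009 -0.001 ] F [ 0.87 -0.07  0.13] M [-0.02 -0.07  0.06] w 0.442 q7 -0.982
turn [-0.01  0.01  5.78] shift [-3.298 -2.309  4.832] t 28.55
```

The screw did not move (yaw 13.6° against 14.3°, within the mask's noise), so I go and feel the block.

Call:
send_rows --motion '[[[0,0,0],[0,0,0],-1],[[0,0,0],[0,0,0],-1],[[0,0,0],[0,0,-1],-1],[[0,0,0.6],[0,0,-2],-1],[[0,0,1.8],[-0.8,-0.6,-2.1],-1],[[0,0,3],[-2,-1.4,-2.1],-1],[[0,0,4.2],[-3.2,-2.2,-1.6],-1],[[0,0,5.2],[-3.3,-2.31,-0.4],-1],[[0,0,5.78],[-3.3,-2.31,1],-0.4],[[0,0,5.78],[-3.3,-2.31,2.3],0]]'

```text
time: 29.55
eef_pos: [0.4677, -0.0695, 0.0787]
tcp_rot: [[0.996, 0.087, 0.001], [0.087, -0.996, -0.001], [0.001, 0.001, -1.0]]
contact_force: [0.7, -0.1, -0.2]
width: 0.894
```

```bash
python3 -c "
from h import *
st()
go([.4672,-.0685,.0035],5.1)"
```

```text
t 29.55 pos [ 0.4677 -0.0695  0.0787] yaw 5.0 tilt [0.0013 0.0012] F [ 0.71 -0.1  -0.23] M [-0.02 -0.03 -0.02] w 0.894 q7 -1.479
turn [ 0.01 -0.01 -0.02] shift [-0.016 -0.037  2.505] t 29.55
```

Call:
send_rows --motion '[[[0,0,0],[0,-0.03,1.2],0],[[0,0,0],[0,-0.03,2.2],0.1],[[0,0,0],[0,-0.03,2.5],0.1],[[0,0,0],[0,-0.03,2.5],1],[[0,0,0],[0,-0.03,2.5],1],[[0,0,0],[0,-0.03,2.5],1],[[0,0,0],[0,-0.03,2.5],1],[[0,0,0],[0,-0.03,2.5],1],[[0,0,0],[0,-0.03,2.5],1],[[0,0,0],[0,-0.03,2.5],1]]' --newtons 25

```text
time: 30.55
eef_pos: [0.4685, -0.0684, 0.0052]
tcp_rot: [[0.996, 0.092, 0.001], [0.092, -0.996, -0.0], [0.001, 0.001, -1.0]]
contact_force: [-1.3, 0.1, 6.7]
width: 0.156
```

Call:
send_rows --motion '[[[0,0,0],[0.05,0,-0.01],1],[[0,0,0],[0.12,0,-0.01],1],[[0,0,0],[0.2,0,-0.01],1]]'

```text
time: 30.85
eef_pos: [0.4693, -0.0685, 0.0048]
tcp_rot: [[0.996, 0.091, -0.009], [0.091, -0.996, -0.001], [-0.009, 0.001, -1.0]]
contact_force: [-24.6, -1.7, 28.5]
width: 0.157
```

Call:
send_rows --motion '[[[0,0,0],[0.08,0,0],1],[[0,0,0],[0.16,0,0],1]]'

```text
time: 31.05
eef_pos: [0.4737, -0.0683, 0.0048]
tcp_rot: [[0.996, 0.091, -0.01], [0.091, -0.996, -0.002], [-0.01, 0.001, -1.0]]
contact_force: [-23.9, -1.7, 26.7]
width: 0.157
```

Call:
send_rows --motion '[[[0,0,0],[0,0,0.01],1],[[0,0,0],[-0.06,0,0.01],1],[[0,0,0],[-0.12,0,0.01],1]]'

```text
time: 31.35
eef_pos: [0.4745, -0.0682, 0.0048]
tcp_rot: [[0.996, 0.092, -0.001], [0.092, -0.996, -0.001], [-0.001, 0.001, -1.0]]
contact_force: [2.0, -1.0, -0.1]
width: 0.157
```

Call:
send_rows --motion '[[[0,0,0],[-0.06,0,0],1]]'

```text
time: 31.45
eef_pos: [0.4742, -0.0679, 0.0049]
tcp_rot: [[0.996, 0.092, 0.002], [0.092, -0.996, -0.0], [0.002, 0.0, -1.0]]
contact_force: [5.4, -0.2, -2.9]
width: 0.161
```

Call:
send_rows --motion '[[[0,0,0],[-0.06,0,0],1]]'

```text
time: 31.55
eef_pos: [0.4727, -0.0678, 0.0049]
tcp_rot: [[0.996, 0.092, 0.003], [0.092, -0.996, 0.0], [0.003, -0.0, -1.0]]
contact_force: [5.7, 0.4, -1.7]
width: 0.158
```

Call:
send_rows --motion '[[[0,0,0],[-0.06,0,0],1]]'

```text
time: 31.65
eef_pos: [0.471, -0.0679, 0.0048]
tcp_rot: [[0.996, 0.092, 0.002], [0.092, -0.996, 0.0], [0.003, -0.0, -1.0]]
contact_force: [5.7, 0.8, -2.5]
width: 0.157
```

Call:
send_rows --motion '[[[0,0,0],[-0.05,0,0.02],1],[[0,0,0],[-0.1,0,0.02],1]]'

```text
time: 31.85
eef_pos: [0.4692, -0.0681, 0.0048]
tcp_rot: [[0.996, 0.092, 0.005], [0.092, -0.996, 0.0], [0.005, 0.0, -1.0]]
contact_force: [7.2, 0.2, 1.1]
width: 0.158
```

Call:
send_rows --motion '[[[0,0,0],[-0.05,0,0],1]]'

```text
time: 31.95
eef_pos: [0.4676, -0.0682, 0.0048]
tcp_rot: [[0.996, 0.092, 0.004], [0.092, -0.996, 0.0], [0.004, 0.0, -1.0]]
contact_force: [6.7, 0.8, 0.6]
width: 0.161
```

Call:
send_rows --motion '[[[0,0,0],[-0.05,0,0],1]]'

```text
time: 32.05
eef_pos: [0.4661, -0.0683, 0.0048]
tcp_rot: [[0.996, 0.092, 0.004], [0.092, -0.996, 0.0], [0.004, 0.0, -1.0]]
contact_force: [6.5, 0.6, 0.6]
width: 0.156
```

Call:
send_rows --motion '[[[0,0,0],[-0.05,0,0],1]]'

```text
time: 32.15
eef_pos: [0.4647, -0.0684, 0.0048]
tcp_rot: [[0.996, 0.093, 0.004], [0.093, -0.996, 0.0], [0.004, 0.0, -1.0]]
contact_force: [7.4, 0.7, 0.6]
width: 0.156
```

Call:
send_rows --motion '[[[0,0,0],[-0.05,0,0],1]]'

```text
time: 32.25
eef_pos: [0.4632, -0.0686, 0.0048]
tcp_rot: [[0.996, 0.092, 0.004], [0.092, -0.996, 0.0], [0.004, 0.0, -1.0]]
contact_force: [6.3, 1.5, 1.3]
width: 0.158
```

Call:
send_rows --motion '[[[0,0,0],[0.06,0,-0.05],1],[[0,0,0],[0.14,0,-0.05],1],[[0,0,0],[0.22,0,-0.05],1],[[0,0,0],[0.3,0,-0.05],1]]'

```text
time: 32.65
eef_pos: [0.4649, -0.0686, 0.0048]
tcp_rot: [[0.996, 0.092, -0.01], [0.092, -0.996, -0.001], [-0.01, 0.0, -1.0]]
contact_force: [-18.0, -1.0, 18.0]
width: 0.152
```

Call:
send_rows --motion '[[[0,0,0],[-0.06,0,0.03],1],[[0,0,0],[-0.1,0,0.03],1]]'

```text
time: 32.85
eef_pos: [0.4656, -0.0686, 0.0048]
tcp_rot: [[0.996, 0.092, -0.002], [0.092, -0.996, -0.001], [-0.003, 0.0, -1.0]]
contact_force: [-3.8, 0.5, 8.7]
width: 0.158
```

Call:
send_rows --motion '[[[0,0,0],[-0.05,0,0],1]]'

```text
time: 32.95
eef_pos: [0.4655, -0.0685, 0.0048]
tcp_rot: [[0.996, 0.092, 0.001], [0.092, -0.996, -0.0], [0.0, 0.0, -1.0]]
contact_force: [3.6, -0.1, -0.3]
width: 0.162
```

Call:
send_rows --motion '[[[0,0,0],[-0.05,0,0],1]]'

```text
time: 33.05
eef_pos: [0.465, -0.0685, 0.0048]
tcp_rot: [[0.996, 0.092, 0.002], [0.092, -0.996, 0.0], [0.002, 0.0, -1.0]]
contact_force: [6.1, 0.1, -1.7]
width: 0.154
```

Call:
send_rows --motion '[[[0,0,0],[0.1,0,-0.05],1],[[0,0,0],[0.2,0,-0.05],1],[[0,0,0],[0.3,0,-0.05],1],[[0,0,0],[0.4,0,-0.05],1],[[0,0,0],[0.5,0,-0.05],1],[[0,0,0],[0.6,0,-0.05],1],[[0,0,0],[0.7,0,-0.05],1],[[0,0,0],[0.5,0,0.01],1],[[0,0,0],[0.45,0,0.01],1],[[0,0,0],[0.4,0,0.01],1]]'

```text
time: 34.05
eef_pos: [0.4777, -0.0673, 0.0049]
tcp_rot: [[0.996, 0.092, 0.004], [0.092, -0.996, 0.0], [0.004, 0.0, -1.0]]
contact_force: [6.8, 0.6, 0.2]
width: 0.158
```

Call:
send_rows --motion '[[[0,0,0],[-0.05,0,0],1],[[0,0,0],[-0.1,0,0],1]]'

```text
time: 34.25
eef_pos: [0.4747, -0.0676, 0.0048]
tcp_rot: [[0.996, 0.092, 0.004], [0.092, -0.996, 0.0], [0.004, 0.0, -1.0]]
contact_force: [6.5, 1.0, -0.7]
width: 0.154
```

Call:
send_rows --motion '[[[0,0,0],[-0.05,0,0],1]]'

```text
time: 34.35
eef_pos: [0.4732, -0.0677, 0.0048]
tcp_rot: [[0.996, 0.092, 0.004], [0.092, -0.996, 0.0], [0.004, 0.0, -1.0]]
contact_force: [6.0, 0.7, 0.5]
width: 0.157
```

Call:
send_rows --motion '[[[0,0,0],[-0.05,0,0],1]]'

```text
time: 34.45
eef_pos: [0.4717, -0.0679, 0.0048]
tcp_rot: [[0.996, 0.092, 0.004], [0.092, -0.996, 0.0], [0.004, 0.0, -1.0]]
contact_force: [5.8, 0.4, -0.9]
width: 0.154
```

Call:
send_rows --motion '[[[0,0,0],[-0.05,0,0],1]]'

```text
time: 34.55
eef_pos: [0.4702, -0.068, 0.0049]
tcp_rot: [[0.996, 0.092, 0.004], [0.092, -0.996, 0.0], [0.004, 0.0, -1.0]]
contact_force: [5.9, 0.5, -0.1]
width: 0.155
```

Call:
send_rows --motion '[[[0,0,0],[-0.05,0,0],1]]'

```text
time: 34.65
eef_pos: [0.4686, -0.0681, 0.0048]
tcp_rot: [[0.996, 0.092, 0.004], [0.092, -0.996, 0.0], [0.004, 0.0, -1.0]]
contact_force: [5.2, -0.4, -0.2]
width: 0.16
```

With almost no vertical load, the steady pull averages 6.0 N. I release and retreat.

Call:
send_rows --motion '[[[0,0,0],[0.1,0,0],-1],[[0,0,0],[0.1,0,0],-1],[[0,0,0],[0.1,0,0],-1],[[0,0,0],[0.1,0,0],-1],[[0,0,0],[0.1,0,-1],-1],[[0,0,0],[0.1,0,-2.5],-1],[[0,0,0],[0,0,-4],-1],[[0,0,0],[0,0,-5.5],-1],[[0,0,0],[0,0,-7],-1],[[0,0,0],[0,0,-7],-1]]'

```text
time: 35.65
eef_pos: [0.4697, -0.0685, 0.2203]
tcp_rot: [[0.996, 0.092, 0.009], [0.092, -0.996, -0.002], [0.009, 0.003, -1.0]]
contact_force: [0.7, -0.1, -0.2]
width: 0.96
```

```bash
python3 -c "
from h import *
st()
im=read_camera('wrist');s=read_camera('side')
for c in('wrist','side'):
  for n in('block_tab','block','driver_grip','driver_tip','cup','jar','slice','stamp'):
    print(c,n,[(np.round(d['xyz'],4).tolist(),round(d['confidence'],2)) for d in mark_of(c,n)[:3]])
b=s[160:290,220:370]
cv2.imwrite('pics/f.png',np.hstack([cv2.resize(im[60:380,220:480],(390,480)),cv2.resize(b,(410,480),interpolation=2)])[:,:,::-1])
"
```

```text
t 35.65 pos [ 0.4697 -0.0685  0.2203] yaw 5.29 tilt [0.0086 0.0032] F [ 0.72 -0.13 -0.22] M [ 0.02 -0.03 -0.  ] w 0.96 q7 -1.409
wrist block_tab [([0.4664, -0.0692, 0.0386], 0.55)]
wrist block [([0.5746, -0.0583, 0.0127], 0.87), ([0.3097, 0.1534, 0.0021], 0.68)]
wrist driver_grip [([0.5178, 0.1956, 0.0673], 0.92)]
wrist driver_tip [([0.5162, 0.1933, 0.0006], 0.74), ([0.4772, 0.3748, -0.001], 0.7)]
wrist cup [([0.4397, -0.2767, -0.005], 0.86)]
wrist jar [([0.6149, 0.2781, 0.0053], 0.82)]
wrist slice [([0.6391, -0.2708, -0.0005], 0.86)]
wrist stamp []
side block_tab [([0.2719, 0.287, 0.038], 0.95), ([0.4675, -0.0749, 0.0347], 0.93)]
side block [([0.3117, 0.1495, 0.0011], 0.8), ([0.5783, -0.0569, 0.0125], 0.74), ([0.5949, -0.0576, 0.1144], 0.26)]
side driver_grip [([0.588, -0.056, 0.1678], 0.92), ([0.5166, 0.196, 0.0679], 0.57), ([0.4724, 0.3745, 0.0682], 0.56)]
side driver_tip [([0.5888, -0.0574, 0.1011], 0.87), ([0.4747, 0.3694, -0.0003], 0.7), ([0.5138, 0.196, -0.0006], 0.59)]
side cup [([0.4375, -0.2791, -0.005], 0.84)]
side jar [([0.6134, 0.2816, -0.0059], 0.67)]
side slice []
side stamp [([0.3176, -0.3166, -0.0016], 0.65), ([0.6183, 0.2808, -0.0021], 0.39)]
```

View pics/f.png

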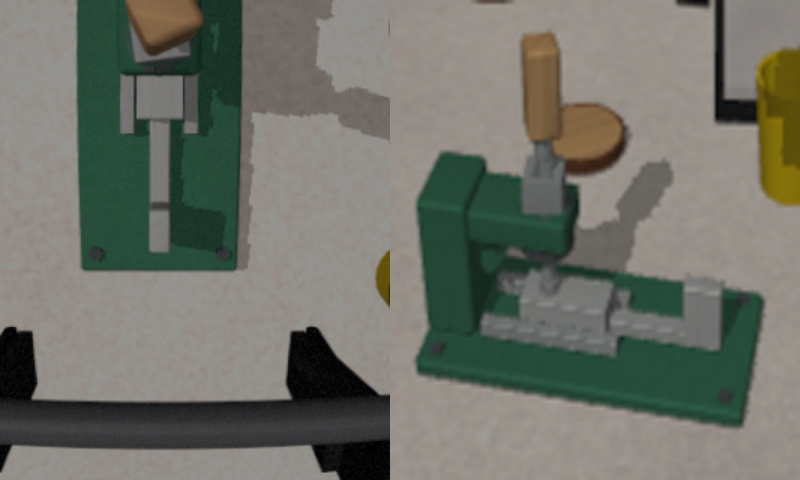

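The driver stands seated in the screw at (543,110), and the foot is on the block at (545,275). The bystanders are where they were. I hand the job in.

```bash
python3 -c "
from plant import *
print(sign_off())"
```

```text
the job is handed in; nothing more can be done
None
```

The job is handed in at about 36 s: the setting block drags at about 6 N under the stop. The driver is left standing in the screw and the block under the stop.

**What I did:** I took the wooden driver from the stand and seated it in the socket. I turned the screw down about 1.1 rad, and the block was still loose. I went on to about 1.76 rad, where it dragged at about 11.5 N. I then backed off to about 1.41 rad with the driver and felt it again.

**Last checks:**
- **Drag:** the last six pull readings averaged 6.0 N with almost no vertical load. Earlier readings at the same setting gave about 6.3 to 7.1 N once corrected for vertical load.
- **Driver:** its tip is at z = 0.101 m, which is fully seated.
- **Block:** it sits about 13 to 16 mm in front of the axis, inside the 25 mm limit.
- **Bystanders:** cup, jar, slice and stamp were seen where they started, the slice by the wrist camera only and the stamp by the side camera only.

**What went wrong or disagreed:**
- **First tab grasp:** it missed, because the visible fingertips end about 32 mm above the reported TCP. I lowered the hand and gripped again.
- **Pushing the block back:** this pressed it down with up to about 28 N, because the hand tilted. The pull readings were not affected.
- **Stray row:** one row turned the opening gripper by mistake at the driver, but the screw did not move measurably (under 1°).

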